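# Hold the inspection torch over the chip

### The job

Draw the yellow torch out of its slanted stand, turn it so that its lens points straight down, and hold it still with the lens about 9 cm straight above the middle of the square silver chip on the black circuit board. Finish while still holding it there in the gripper: do not put it down or let go. Do not drop the torch, and leave the boards and everything else on the bench where they are.

Things in the scene. Friction and masses are not known exactly. Their poses are not given: they have to be found in the camera images.
- torch: The loose pen torch, a plain round cylinder 24 mm in diameter and 165 mm long, about 110 g; aluminium head at the lens end (50 mm long), then a yellow barrel (100 mm), then a black tail cap (15 mm). Origin at the centre of the lens face; its z axis runs along the barrel from lens (0) to tail (165 mm). It starts lens down in the stand's socket, its axis 45 degrees from vertical, 80 mm of it inside and 85 mm sticking out.
- torch_center (a point): Centre of the torch, on its axis 82.5 mm from either end (at the start about at the socket's mouth); axes as the torch's. The part free to grasp at the start lies 0 to 80 mm from here towards the tail (+z); 35 to 50 mm up is a good place.
- torch_lens (a point): Centre of the torch's lens face (its lower end at the start); z axis points from lens to tail.
- stand: Torch stand, fixed to the bench: dark steel foot 130 x 80 x 8 mm carrying a blue square socket tube, 40 mm outside, 28 mm inside, 80 mm deep. The socket leans 45 degrees: seen from its floor the mouth lies up and towards the stand's -x, roughly towards the robot. Origin at the centre of the foot's underside, z up. The torch lies loosely in the socket on its lower wall, 4 mm of play in all; pull it out along its own axis, at least 85 mm.
- stand_mouth (a point): Centre of the socket's mouth, 83 mm above the bench; axes as the stand's.
- black_board: Black circuit board, loose, 130 x 85 mm (x, y), on 8 mm feet, its upper face 12 mm above the bench, tallest connector 30 mm. Origin under its centre at bench level, x along its length, z up.
- black_chip (a point): Middle of the top face of the square silver chip (30 x 30 mm) on the black board, 18 mm above the bench and at x 30 mm, y 12 mm in the board's frame; z up.
- green_board: Bystander: green circuit board of the same shape and size as the black one, with the same silver chip; not the one to inspect. Which of the two lies nearer the middle varies. Origin under its centre.
- multimeter: Bystander: orange multimeter lying flat, 190 x 90 x 45 mm; origin under its centre.
- mug: Bystander: blue mug, 82 mm across, 95 mm tall; origin under its centre.
- solder_spool: Bystander: metal-coloured spool standing upright, 54 mm across, 52 mm tall; origin under its centre.
- cleaner: Bystander: blue bottle with red cap, 60 mm across, 150 mm tall; origin under its centre.
- screwdriver: Bystander: red-handled screwdriver lying flat, about 30 mm high at most; origin under it.
Things that resemble listed ones, but are neither listed nor needed, are in the scene too. Leave any pink or white look-alike of the black_board alone.

How it is judged:
By the outcome, as a careful person would: the job done as asked, in the order asked, and still so for the second after the job is handed in, while the arm keeps its last pose, push and grip.
It also fails if it takes over 42 s, if anything falls off the work surface, if the arm or the gripper's body presses on something with over 40 N, if the wrist force passes 120 N, or if a joint passes its speed limit or range.

### The arm

A 7-joint arm with a two-finger parallel gripper is mounted at the origin on the work surface. World frame = base frame: x ahead of the robot, y to its left, z up, the work surface at z = 0. Lengths are in m, angles in rad, forces in N, time in s.
With the tool pointing down it reaches from about 0.4 to 0.9 m from the base axis. Payload 5.5 kg.
Tool frame: the origin (TCP) lies at the very end of the fingers, on their centre line; the grasp point (between the pads) lies 19 mm behind it; z points along the fingers, y is the line along which they close (so a half turn about z gives the same grasp; the last joint's range is limited). The gripper opens to 92 mm and grips with 3 to 60 N. Pads are 19 mm wide; open, the fingers measure 130 mm over their backs; the gripper's body (75 mm by 190 mm) begins 47 mm behind the grasp point.
Start: joints at [1.612, 0.501, -0.427, 1.55, 0.221, 1.138, -0.21], TCP at [0.143, -0.634, 0.227] pointing down, gripper open.
Joint ranges: [-2.88, 2.88], [-0.31, 2.03], [-1.54, 1.56], [0.2, 2.42], [-1.41, 4.55], [0.19, 2.02], [-2.57, 2.57]. Speed limits (rad/s): [2.57, 2.57, 3.14, 3.14, 3.14, 3.14, 3.14].

### API

Orientations are given as a 3x3 rotation matrix whose columns are the frame's x, y, z axes.
In Python, from plant import readout, eyes, hand_in gives the robot as it stands. The module is installed in compiled form; this text tells all that it offers.
- The arm moves only by the tool apply_moves, never from a script. Its argument "targets" is a list of rows, each a list of 2 entries, a list of its own where there are three numbers: the shift along the world's x, y, z in m, then the turn about the world's z in rad. In form: [[[tx, ty, tz], turn], ...]. A call has 1 to 10 rows; each row is the pose to reach, as a shift and turn from the pose commanded when the call began; what a row does not reach only later rows make up. A row lasts 1/8 s, in which the tool goes at most 62.5 mm and 10.7 degrees, less where a joint would pass 70% of its speed; a pose out of reach is approached as far as the arm can. A call with a gripper value outside its range is refused whole. "grip" is the opening, from 0 (shut) to 1 (fully open), set as the call begins (left out, the last holds). The fingers move at their own pace and stop on an object; "force" is the grip in N (left out, the last holds). Time passes only in rows, so rows that repeat a pose let the fingers close. It gives the time, the measured TCP pose, the force, the opening and the grip force at its end, in the units of the state.
- readout.get_state(): the state, without advancing time (a new reading comes with each control period).
- eyes.camera(name): name is "scene" or "side" or "wrist"; returns (picture, depth): 384x512x3 uint8, blue, green, red; 384x512 float32, m along the optical axis (not along the pixel's ray), 0 where there is no reading.
- eyes.camera_params(name): a dict with "vfov" (degrees; the focal length in pixels is half the picture's height over the tangent of half this angle, whatever the lens; pixels are square), "cx", "cy" (the principal point, pixels), "k1" (the pictures are not rectified: a ray, as slopes to the right and down, at radius r is drawn at 1 + k1 r^2 times it, then the intrinsics apply), "T" (4x4, takes a point from camera to world coordinates); the wrist camera has in their place "T_tool_cam" (4x4, takes a point from camera to tool coordinates, whose origin is the TCP and whose axes are the flange's). Camera axes: x right, y down, z forward; pixel columns grow to the right and rows downward; lengths in m; the calibration is good to about 2 mm. A picture is of the moment at which its call begins: read the wrist's pose just before it. camera_params takes no time and is no camera call.
- hand_in(): hands the job in; it is judged then, once.
The state is a dict: "t": time; "joint_pos": joint angles; "joint_velocities": joint speeds; "joint_torque": joint torques, N m; "position": TCP position; "orientation": TCP orientation; "force": force on the tool from outside, world axes, zero at the start; "wrist_torque": the same for the moment, N m; "opening": opening from 0.0 (shut) to 1.0 (fully open); "gripper_force": force on a finger pad.
Only numpy, scipy, OpenCV 4.12 (cv2) and the standard library are available. Lean on these libraries where they do the work, as an engineer would, in place of code of your own. Each camera call takes 0.05 s, during which the arm holds its last target. There are 200 camera calls.

## Working session

There is one attempt and no reset: what is moved stays moved. The work goes in short steps, Python scripts to look and compute and a tool call to move; the robot and the scene stay as the last step left them, time stands still between calls to the robot, and variables do not carry over. Pictures are saved under pics/ and viewed, at most 10 in all, crops included, and the job is handed in when it is done.

Besides the shell and the picture viewer there is one more tool, called after "Request:" by a JSON object that holds its "fn" and its "kwargs", one argument or row to a line. apply_moves: Moves the arm, as the interface text tells. Its arguments: {"type":"object","properties":{"targets":{"type":"array","items":{"type":"array"}},"grip":{"type":"number"},"force":{"type":"number"}},"required":["targets"]}

```bash
mkdir -p pics
cat > h.py <<'E'
import numpy as np, cv2
from plant import readout, eyes
def shot(n):
    s=readout.get_state(); im,d=eyes.camera(n); p=eyes.camera_params(n)
    if n=="wrist":
        T=np.eye(4);T[:3,:3]=np.array(s["orientation"]).reshape(3,3);T[:3,3]=s["position"];T=T@np.array(p["T_tool_cam"])
    else: T=np.array(p["T"])
    f=im.shape[0]/2/np.tan(np.radians(p["vfov"])/2)
    K=np.array([[f,0,p["cx"]],[0,f,p["cy"]],[0,0,1.]])
    np.savez(f"{n}.npz",im=im,d=d,T=T,K=K,k1=p["k1"])
    return im,d,T,K,p["k1"]
def load(n):
    z=np.load(f"{n}.npz"); return z["im"],z["d"],z["T"],z["K"],float(z["k1"])
def slopes(px,K,k1):
    return cv2.undistortPoints(np.array(px,float).reshape(-1,1,2),K,np.array([k1,0,0,0.,0]),None,None,None).reshape(-1,2) if 0 else cv2.undistortPoints(np.array(px,float).reshape(-1,1,2),K,np.array([k1,0,0,0.])).reshape(-1,2)
def plane(px,c,z):
    im,d,T,K,k1=c; s=slopes(px,K,k1); r=np.c_[s,np.ones(len(s))]@T[:3,:3].T
    return T[:3,3]+r*((z-T[2,3])/r[:,2])[:,None]
def deep(px,c):
    im,d,T,K,k1=c; px=np.array(px).reshape(-1,2); s=slopes(px,K,k1)
    z=d[px[:,1].astype(int),px[:,0].astype(int)]
    return (np.c_[s,np.ones(len(s))]*z[:,None])@T[:3,:3].T+T[:3,3]
E
python3 - <<'E'
from h import *
s=readout.get_state();print(s)
for n in("scene","side","wrist"):
    c=shot(n);cv2.imwrite(f"pics/{n}0.png",c[0]);print(n,c[2].round(3).tolist(),c[4])
E
```

```text
{'t': 0.0, 'joint_pos': array([ 1.61222115,  0.50184968, -0.42676875,  1.55148329,  0.22079452,
        1.13828444, -0.21030278]), 'joint_velocities': array([-0.00068748, -0.00038194,  0.00023759, -0.00081298,  0.00046222,
       -0.00119228, -0.00035909]), 'joint_torque': array([-3.47624871e-05, -5.66597736e+01, -5.81628352e+00, -2.79115033e+01,
       -6.86406624e-02,  3.06221761e-02,  1.81166583e-04]), 'position': array([ 0.14276425, -0.63339319,  0.22566137]), 'orientation': array([[ 9.75500453e-01,  2.19997106e-01, -3.74384612e-04],
       [ 2.19997416e-01, -9.75498535e-01,  1.93500843e-03],
       [ 6.04846135e-05, -1.96996525e-03, -9.99998058e-01]]), 'force': array([ 0.29811324, -0.04693417, -0.05034834]), 'wrist_torque': array([0.0238459 , 0.00074476, 0.00980855]), 'gripper_force': 0.0, 'opening': 1.0008685857138317}
scene [[0.733, 0.509, -0.452, 1.043], [0.681, -0.564, 0.468, -0.671], [-0.017, -0.65, -0.76, 0.938], [0.0, 0.0, 0.0, 1.0]] -0.10151684380209752
side [[-0.933, -0.202, 0.297, 0.134], [-0.359, 0.523, -0.773, 0.939], [0.001, -0.828, -0.56, 0.841], [0.0, 0.0, 0.0, 1.0]] 0.011001227244155028
wrist [[0.219, -0.931, -0.293, 0.222], [-0.976, -0.21, -0.063, -0.615], [-0.003, 0.3, -0.954, 0.384], [0.0, 0.0, 0.0, 1.0]] -0.005584948277560425
```

View pics/scene0.png

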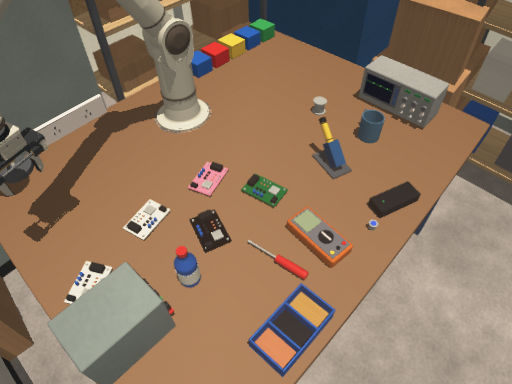

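View pics/side0.png

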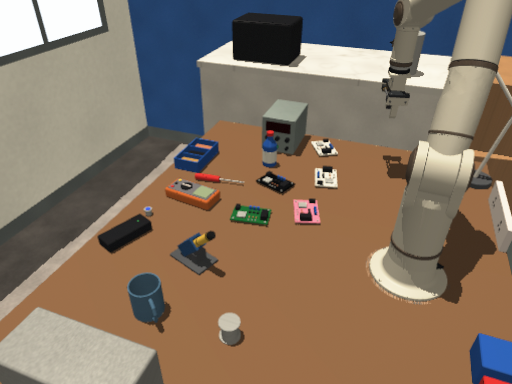

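Run:
```python
from h import *
a=load("scene");b=load("side")
print("board approx",plane([[210,230]],a,.012),plane([[275,182]],b,.012),"stand",plane([[332,168]],a,.008),plane([[195,258]],b,.008))
cr=lambda im,x,y,w,h:cv2.resize(im[y:y+h,x:x+w],(400,300),interpolation=cv2.INTER_CUBIC)
o=np.vstack([np.hstack([cr(a[0],180,205,60,45),cr(b[0],247,162,56,42)]),np.hstack([cr(a[0],300,112,80,60),cr(b[0],160,222,72,54)])])
cv2.imwrite("pics/c1.png",o)
for n,c in(("scene",a),("side",b)):
    h=cv2.cvtColor(c[0],cv2.COLOR_BGR2HSV); m=cv2.inRange(h,(20,130,90),(34,255,255))
    k,l,st,ce=cv2.connectedComponentsWithStats(m)
    for i in range(1,k):
        if st[i,4]>25:
            ys,xs=np.where(l==i); P=deep(np.c_[xs,ys],c); 
            print(n,st[i],ce[i].round(1),np.median(P,0).round(3),P.min(0).round(3),P.max(0).round(3))
```

```text
board approx [[ 0.50643499 -0.31235411  0.012     ]] [[ 0.50447267 -0.30519686  0.012     ]] stand [[0.62735479 0.14789266 0.008     ]] [[0.60024524 0.18004729 0.008     ]]
scene [218  33  27  26 403] [233.3  44.3] [-0.161  0.47   0.066] [-0.668  0.429 -0.211] [-0.141  0.8    0.078]
scene [321 122  12  21 135] [326.5 131.5] [0.562 0.183 0.112] [ 0.467  0.169 -0.003] [0.589 0.345 0.14 ]
side [193 234  15  13 109] [200.  240.1] [0.568 0.196 0.102] [0.134 0.161 0.067] [0.6   0.939 0.841]
```

View pics/c1.png

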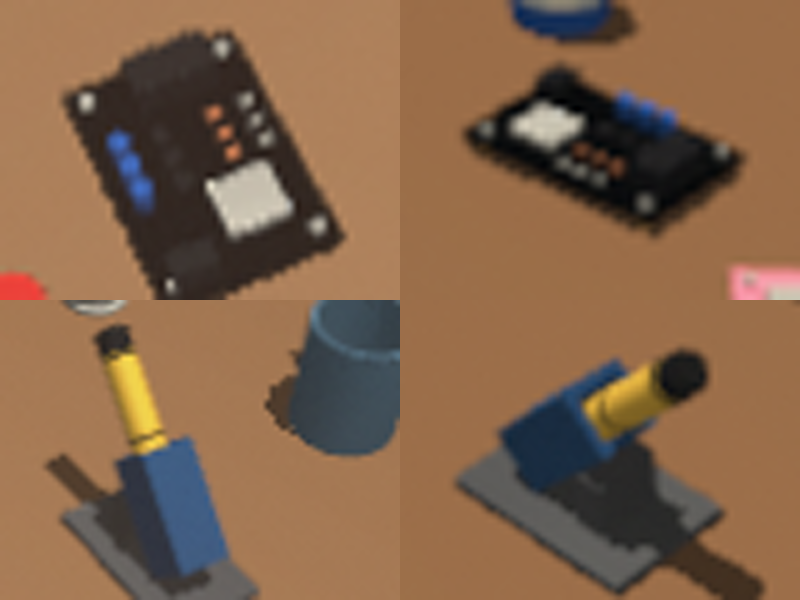

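```bash
cat >> h.py <<'E'
def tri(p1,c1,p2,c2):
    o=[];r=[]
    for p,c in((p1,c1),(p2,c2)):
        s=slopes([p],c[3],c[4])[0]; v=c[2][:3,:3]@np.r_[s,1]; o.append(c[2][:3,3]); r.append(v/np.linalg.norm(v))
    t=np.linalg.lstsq(np.c_[r[0],-r[1]],o[1]-o[0],rcond=None)[0]
    A=o[0]+t[0]*r[0];B=o[1]+t[1]*r[1]; return (A+B)/2,np.linalg.norm(A-B)
E
python3 - <<'E'
from h import *
a=load("scene");b=load("side")
print("chip",plane([[217.5,234.6]],a,.018),plane([[267.6,179.8]],b,.018),tri([217.5,234.6],a,[267.6,179.8],b))
print("yel",plane([[326.5,131.5]],a,.107),plane([[200,240.1]],b,.107),tri([326.5,131.5],a,[200,240.1],b))
# tail face centre, barrel/mouth end
ta=[300+115*.2,112+32*.2];tb=[160+286*.18,222+74*.18];ma=[300+150*.2,112+140*.2];mb=[160+197*.18,222+112*.18]
T=tri(ta,a,tb,b);M=tri(ma,a,mb,b);d=T[0]-M[0];print("tail",T,"mouth",M,"len",np.linalg.norm(d),"az",np.degrees(np.arctan2(d[1],d[0])),"el",np.degrees(np.arcsin(d[2]/np.linalg.norm(d))))
# foot corners
fa=[[300+62*.2,112+218*.2]];print("foot corner",plane(fa,a,.008))
fb=np.array([[55,182],[215,292],[323,213]])*.18+[160,222];print(plane(fb,b,.008))
E
```

```text
chip [[ 0.53844086 -0.31080076  0.018     ]] [[ 0.53354703 -0.30093725  0.018     ]] (array([ 0.53586257, -0.30874652,  0.01293436]), np.float64(0.00040522765207489525))
yel [[0.55891738 0.18951209 0.107     ]] [[0.56518442 0.20107583 0.107     ]] (array([0.5620262 , 0.19539265, 0.10406153]), np.float64(0.01118791223375628))
tail (array([0.52772597, 0.20410854, 0.13815236]), np.float64(0.0025189435854505522)) mouth (array([0.58339809, 0.18808755, 0.08340178]), np.float64(0.008484121922861337)) len 0.07970999632467916 az 163.94556238256786 el 43.38302371589817
foot corner [[0.54011406 0.15123719 0.008     ]]
[[0.67803823 0.19486564 0.008     ]
 [0.55870687 0.23691334 0.008     ]
 [0.53097655 0.16411108 0.008     ]]
```

Request:
{"fn": "apply_moves", "kwargs": {
  "targets": [
    [[0.04,0.05,0.03],-0.05],
    [[0.08,0.1,0.06],-0.1],
    [[0.13,0.15,0.08],-0.15],
    [[0.18,0.2,0.08],-0.2],
    [[0.23,0.25,0.08],-0.3],
    [[0.27,0.3,0.08],-0.35],
    [[0.3,0.36,0.08],-0.4],
    [[0.33,0.41,0.08],-0.45],
    [[0.35,0.47,0.08],-0.5],
    [[0.37,0.53,0.08],-0.55]
  ],
  "grip": 1
}}

```text
t: 1.4
position: [0.498, -0.1436, 0.3066]
orientation: [[0.946, -0.324, 0.0], [-0.324, -0.946, -0.0], [0.0, 0.0, -1.0]]
force: [0.3, -1.5, 0.1]
opening: 0.998
gripper_force: 0.0
```

Request:
{"fn": "apply_moves", "kwargs": {
  "targets": [
    [[0.01,0.06,0],0],
    [[0.015,0.12,0],0],
    [[0.02,0.18,0],0],
    [[0.025,0.24,0],0],
    [[0.03,0.3,0],0],
    [[0.03,0.3,0],0],
    [[0.03,0.3,0],0]
  ]
}}

```text
t: 2.28
position: [0.5272, 0.1542, 0.3063]
orientation: [[0.947, -0.322, -0.001], [-0.322, -0.947, -0.001], [-0.0, 0.001, -1.0]]
force: [0.1, -0.2, -0.3]
opening: 1.0
gripper_force: 0.0
```

Run:
```python
from h import *
print(readout.get_state()["joint_pos"].round(2))
c=shot("wrist");cv2.imwrite("pics/w1.png",c[0]);print(c[2].round(3))
```

```text
[ 0.35  0.32 -0.84  1.7   0.25  1.24 -2.45]
[[-0.323 -0.903 -0.285  0.604]
 [-0.946  0.308  0.097  0.129]
 [ 0.     0.301 -0.954  0.465]
 [ 0.     0.     0.     1.   ]]
```

View pics/w1.png

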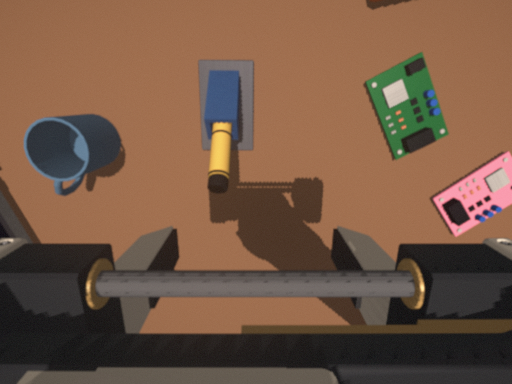

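Run:
```python
from h import *
c=load("wrist");h=cv2.cvtColor(c[0],cv2.COLOR_BGR2HSV); m=cv2.inRange(h,(20,120,80),(34,255,255));m[:100]=0;m[200:]=0;m[:,:180]=0;m[:,260:]=0
ys,xs=np.where(m>0);P=deep(np.c_[xs,ys],c);print(len(xs),xs.mean(),ys.mean(),np.median(P,0),P[:,2].min(),P[:,2].max())
# barrel silhouette mid-line near both ends
for y in(128,140,152,164,172):
    x=np.where(m[y]>0)[0]; print(y,x.min(),x.max(),deep([[int(x.mean()),y]],c).round(4))
print("tail",plane([[218,182]],c,.141))
b=cv2.inRange(h,(100,120,40),(125,255,255));b[:,:190]=0;b[:,260:]=0;b[:60]=0;b[150:]=0
k=cv2.minAreaRect(cv2.findContours(b,0,2)[0][0]);print(k)
g=np.array([[199,60],[253,60],[253,150],[200,150]]);print(plane(g,c,.008).round(3))
```

```text
503 218.79324055666004 148.1451292246521 [0.56500836 0.187075   0.11501475] 0.08647467535018061 0.464858439355406
128 215 226 [[0.5864 0.1804 0.094 ]]
140 214 225 [[0.574  0.1848 0.1069]]
152 213 224 [[0.5624 0.1889 0.1204]]
164 212 224 [[0.5506 0.1921 0.1308]]Traceback (most recent call last):
  File "<stdin>", line 6, in <module>
    return umr_minimum(a, axis, None, out, keepdims, initial, where)
ValueError: zero-size array to reduction operation minimum which has no identity
```

Request:
{"fn": "apply_moves", "kwargs": {
  "targets": [
    [[0,0,0],0.18],
    [[0,0,0],0.36],
    [[0,0,0],0.54],
    [[0,0,0],0.72],
    [[0,0,0],0.9],
    [[0,0,0],1.08],
    [[0,0,0],1.26],
    [[0,0,0],1.44],
    [[0,0,0],1.62],
    [[0,0,0],1.8]
  ]
}}

```text
t: 3.58
position: [0.5279, 0.1517, 0.3064]
orientation: [[0.097, 0.995, -0.0], [0.995, -0.097, -0.002], [-0.002, -0.0, -1.0]]
force: [-0.5, -0.1, 0.7]
opening: 0.999
gripper_force: 0.0
```

Request:
{"fn": "apply_moves", "kwargs": {
  "targets": [
    [[0.023,0.039,0],0.18],
    [[0.023,0.039,0],0.36],
    [[0.023,0.039,0],0.54],
    [[0.023,0.039,0],0.72],
    [[0.023,0.039,0],0.9],
    [[0.023,0.039,-0.02],1.08],
    [[0.023,0.039,-0.05],1.26],
    [[0.023,0.039,-0.085],1.36],
    [[0.023,0.039,-0.085],1.36]
  ]
}}

```text
t: 4.7
position: [0.5497, 0.1899, 0.2187]
orientation: [[-0.951, 0.309, -0.005], [0.309, 0.951, -0.003], [0.004, -0.004, -1.0]]
force: [0.6, 1.2, 0.6]
opening: 0.999
gripper_force: 0.0
```

Run:
```python
from h import *
s=readout.get_state();print(s["t"],s["position"],np.degrees(np.arctan2(s["orientation"][1][1],s["orientation"][0][1])),s["joint_pos"].round(2))
c=shot("wrist");cv2.imwrite("pics/w2.png",c[0]);print(c[2].round(3))
```

```text
4.7 [0.54972547 0.18994481 0.21870502] 72.0117618311075 [ 0.52  0.81 -1.39  1.71  0.81  1.35  0.23]
[[ 0.31   0.909  0.279  0.473]
 [ 0.951 -0.295 -0.095  0.216]
 [-0.004  0.294 -0.956  0.378]
 [ 0.     0.     0.     1.   ]]
```

View pics/w2.png

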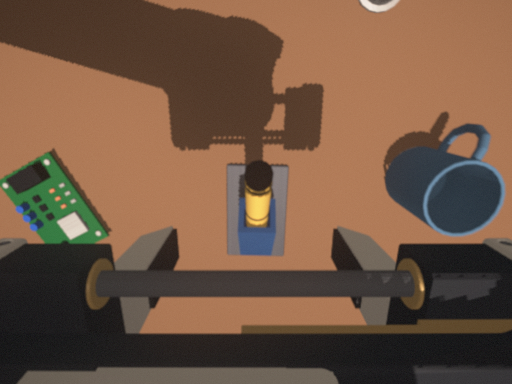

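Run:
```python
from h import *
c=load("wrist")
print("tail",plane([[259,174]],c,.141),deep([[259,174]],c))
for p in([257,205],[257,220]): print(plane([p],c,.11),deep([p],c))
s=readout.get_state();y=s["orientation"][:,1]
for q in (plane([[259,174]],c,.141)[0],deep([[257,205]],c)[0],deep([[257,220]],c)[0]): print("lat",(q-s["position"])@y)
```

```text
tail [[0.52856531 0.20113259 0.141     ]] [[0.52728315 0.20148496 0.14649555]]
[[0.56452995 0.18788451 0.11      ]] [[0.56016193 0.18924611 0.12282249]]
[[0.57941882 0.18306992 0.11      ]] [[0.58468158 0.18142081 0.09671958]]
lat 0.0026939909985493685
lat 0.0012033407993549826
lat 0.0013999146294150725
```

Request:
{"fn": "apply_moves", "kwargs": {
  "targets": [
    [[0.003,0.002,-0.04],0],
    [[0.003,0.002,-0.08],0],
    [[0.003,0.002,-0.11],0],
    [[0.003,0.002,-0.123],0],
    [[0.003,0.002,-0.123],0]
  ]
}}

```text
t: 5.38
position: [0.5541, 0.1953, 0.0995]
orientation: [[-0.952, 0.306, 0.001], [0.306, 0.952, -0.0], [-0.001, 0.0, -1.0]]
force: [-0.1, -0.6, -0.0]
opening: 1.001
gripper_force: 0.0
```

Request:
{"fn": "apply_moves", "kwargs": {
  "targets": [
    [[0,0,0],0],
    [[0,0,0],0],
    [[0,0,0],0],
    [[0,0,0],0],
    [[0,0,0],0],
    [[0,0,0],0]
  ],
  "grip": 0.15,
  "force": 20
}}

```text
t: 6.12
position: [0.5534, 0.1956, 0.0987]
orientation: [[-0.952, 0.305, -0.0], [0.305, 0.952, 0.0], [0.0, -0.0, -1.0]]
force: [-0.7, -0.1, 0.1]
opening: 0.393
gripper_force: 0.0
```

Request:
{"fn": "apply_moves", "kwargs": {
  "targets": [
    [[0,-0.002,-0.003],0],
    [[0,-0.002,-0.003],0],
    [[0,-0.002,-0.003],0],
    [[0,-0.002,-0.003],0],
    [[0,-0.002,-0.003],0]
  ]
}}

```text
t: 6.75
position: [0.5535, 0.1931, 0.0955]
orientation: [[-0.952, 0.305, -0.0], [0.305, 0.952, -0.001], [0.0, -0.001, -1.0]]
force: [0.1, -0.4, -2.5]
opening: 0.254
gripper_force: 19.8
```

Request:
{"fn": "apply_moves", "kwargs": {
  "targets": [
    [[-0.007,0.002,0.007],0],
    [[-0.013,0.004,0.014],0],
    [[-0.02,0.0065,0.021],0],
    [[-0.027,0.009,0.028],0],
    [[-0.034,0.011,0.035],0],
    [[-0.04,0.013,0.042],0],
    [[-0.047,0.015,0.05],0],
    [[-0.054,0.0175,0.057],0],
    [[-0.06,0.02,0.064],0],
    [[-0.067,0.022,0.071],0]
  ],
  "force": 30
}}

```text
t: 8.0
position: [0.4861, 0.2158, 0.1672]
orientation: [[-0.952, 0.305, 0.0], [0.305, 0.952, 0.0], [-0.0, 0.0, -1.0]]
force: [0.2, 0.4, -1.5]
opening: 0.256
gripper_force: 29.7
```

Request:
{"fn": "apply_moves", "kwargs": {
  "targets": [
    [[-0.013,0.0045,0.014],0],
    [[-0.02,0.0065,0.024],0],
    [[-0.03,0.01,0.05],0],
    [[-0.03,0.01,0.1],0],
    [[-0.03,0.01,0.1],0]
  ]
}}

```text
t: 8.62
position: [0.4576, 0.2276, 0.2707]
orientation: [[-0.953, 0.304, 0.006], [0.304, 0.953, 0.002], [-0.005, 0.004, -1.0]]
force: [0.8, 0.8, -1.6]
opening: 0.257
gripper_force: 29.7
```

Run:
```python
from h import *
s=readout.get_state();print(s["t"],s["position"],s["force"],s["wrist_torque"],s["joint_pos"].round(2))
a=shot("scene")[0];b=shot("side")[0]
cr=lambda im,x,y,w,h:cv2.resize(im[y:y+h,x:x+w],(400,300),interpolation=cv2.INTER_CUBIC)
cv2.imwrite("pics/c2.png",np.hstack([cr(a,250,50,140,105),cr(b,160,160,140,105)]))
```

```text
8.625 [0.45759238 0.22762093 0.27067963] [ 0.76917914  0.76667725 -1.55992142] [ 0.06663235 -0.1624374  -0.04529934] [ 0.58  0.62 -1.51  1.83  0.65  1.32  0.16]
```

View pics/c2.png

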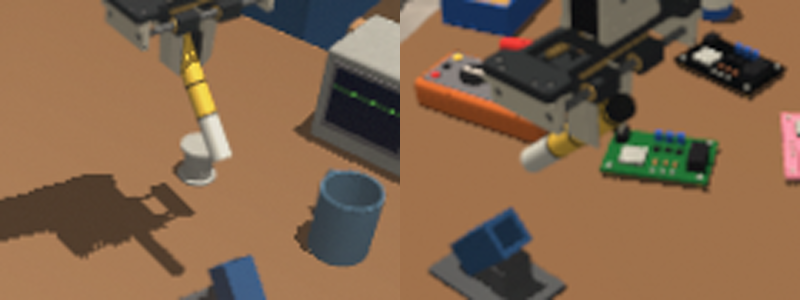

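Run:
```python
from h import *
a=load("scene")
print(plane([[243,188],[264,205],[287,190],[228,169],[208,195],[262,174]],a,.012).round(3),plane([[319,112]],a,0).round(3))
```

```text
[[ 0.465 -0.126  0.012]
 [ 0.563 -0.132  0.012]
 [ 0.577 -0.036  0.012]
 [ 0.366 -0.099  0.012]
 [ 0.401 -0.224  0.012]
 [ 0.469 -0.038  0.012]] [[0.404 0.379 0.   ]]
```

Request:
{"fn": "apply_moves", "kwargs": {
  "targets": [
    [[-0.005,-0.04,-0.02],0],
    [[-0.01,-0.08,-0.04],0],
    [[-0.01,-0.1,-0.06],0],
    [[-0.01,-0.1,-0.06],0],
    [[-0.01,-0.1,-0.06],0]
  ],
  "force": 10
}}

```text
t: 9.35
position: [0.4467, 0.1271, 0.2071]
orientation: [[-0.953, 0.304, 0.0], [0.304, 0.953, 0.002], [0.0, 0.002, -1.0]]
force: [-0.2, -0.1, -1.8]
opening: 0.258
gripper_force: 10.0
```

Request:
{"fn": "apply_moves", "kwargs": {
  "targets": [
    [[0,0,0],0],
    [[0,0,0],0],
    [[0,0,0],0],
    [[0,0,0],0]
  ],
  "force": 4
}}

```text
t: 9.85
position: [0.4465, 0.1258, 0.2068]
orientation: [[-0.953, 0.304, 0.0], [0.304, 0.953, 0.0], [-0.0, 0.0, -1.0]]
force: [0.0, 0.9, -1.1]
opening: 0.261
gripper_force: 4.0
```

Run:
```python
from h import *
s=readout.get_state();print(s["t"],s["position"],s["force"],s["wrist_torque"],s["gripper_force"],s["joint_pos"].round(2))
a=shot("scene")[0];b=shot("side")[0]
cr=lambda im,x,y,w,h:cv2.resize(im[y:y+h,x:x+w],(400,300),interpolation=cv2.INTER_CUBIC)
cv2.imwrite("pics/c3.png",np.hstack([cr(a,220,60,140,105),cr(b,180,150,140,105)]))
```

```text
9.85 [0.44650168 0.12580904 0.20682993] [ 0.03716849  0.85808152 -1.10423309] [ 0.08621803 -0.11524702 -0.0236498 ] 3.999926894903183 [ 0.81  0.62 -1.49  2.    0.68  1.17  0.3 ]
```

View pics/c3.png

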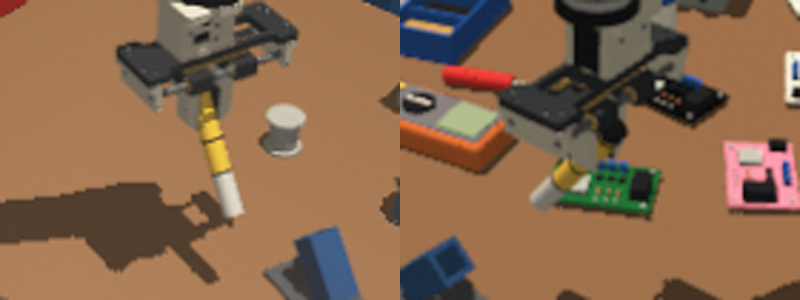

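```bash
cat >> h.py <<'E'
def tilt(pa,pb):
    s=readout.get_state();g=s["position"]-.019*s["orientation"][:,2]
    L,e=tri(pa,load("scene"),pb,load("side"));v=g-L;R=s["orientation"]
    print("lens",L.round(4),"gap",e.round(4),"len",np.linalg.norm(v).round(4),"from vertical deg",np.degrees(np.arccos(v[2]/np.linalg.norm(v))).round(1),"in tool x,y,z",(R.T@-v).round(4))
E
python3 -c "
from h import *
tilt([301.5,134.2],[229.4,220])"
```

```text
lens [0.5154 0.1062 0.1232] gap 0.001 len 0.1251 from vertical deg 34.9 in tool x,y,z [-0.0715  0.0026  0.1026]
```

Request:
{"fn": "apply_moves", "kwargs": {
  "targets": [
    [[0,0,0],0],
    [[0,0,0],0],
    [[0,0,0],0],
    [[0,0,0],0]
  ],
  "force": 3
}}

```text
t: 10.45
position: [0.4465, 0.1256, 0.2067]
orientation: [[-0.952, 0.305, -0.0], [0.305, 0.952, 0.0], [0.0, 0.0, -1.0]]
force: [-0.1, -0.0, -1.6]
opening: 0.259
gripper_force: 3.0
```

Run:
```python
from h import *
s=readout.get_state();print(s["t"],s["position"],s["wrist_torque"],s["gripper_force"])
for n,r in(("scene",(280,60,360,150)),("side",(200,150,290,240))):
    c=shot(n);h=cv2.cvtColor(c[0],cv2.COLOR_BGR2HSV);m=np.zeros(h.shape[:2],np.uint8);x0,y0,x1,y1=r
    w=cv2.inRange(h,(0,0,110),(180,60,255));y=cv2.inRange(h,(20,120,60),(34,255,255))
    for nm,q in(("w",w),("y",y)):
        q2=np.zeros_like(q);q2[y0:y1,x0:x1]=q[y0:y1,x0:x1];k,l,st,ce=cv2.connectedComponentsWithStats(q2)
        for i in range(1,k):
            if st[i,4]>20:print(n,nm,st[i],ce[i].round(1))
```

```text
10.45 [0.44647971 0.12556523 0.20671588] [ 0.05927763 -0.12006389 -0.05080315] 2.9999908804893494
scene w [280  60  25  21 307] [289.8  69.4]
scene w [318  74   6   9  24] [320.2  77.4]
scene w [297  88   4  13  33] [298.4  93.2]
scene w [284  94   5  11  42] [286.4  98.3]
scene w [313  97  14   9  97] [319.6 100.8]
scene w [315 109  10   6  29] [320.5 112.4]
scene w [294 120   9  16 103] [298.3 127.8]
scene y [289  92  11  29 173] [293.4 106.8]
side w [251 150  26  27 296] [261.3 162.4]
side w [268 168  12   9  36] [274.6 172. ]
side w [200 188  48  21 242] [230.6 198.4]
side w [228 214  10  12  68] [232.4 220.4]
side y [249 197   6  11  34] [250.6 201.6]
side y [235 207  12  11  88] [239.5 211.9]
```

Request:
{"fn": "apply_moves", "kwargs": {
  "targets": [
    [[0.038,-0.012,0],0],
    [[0,0,0],0],
    [[0.038,-0.012,0],0],
    [[0,0,0],0],
    [[0.038,-0.012,0],0],
    [[0,0,0],0],
    [[0.038,-0.012,0],0],
    [[0,0,0],0],
    [[0,0,0],0],
    [[0,0,0],0]
  ]
}}

```text
t: 11.8
position: [0.4468, 0.1254, 0.2068]
orientation: [[-0.952, 0.305, 0.001], [0.305, 0.952, -0.0], [-0.001, -0.0, -1.0]]
force: [-0.0, -1.2, -0.5]
opening: 0.262
gripper_force: 3.0
```

Run:
```python
from h import *
s=readout.get_state();print(s["t"],s["position"],s["joint_pos"].round(2))
a=shot("scene")[0];b=shot("side")[0]
cr=lambda im,x,y,w,h:cv2.resize(im[y:y+h,x:x+w],(400,300),interpolation=cv2.INTER_CUBIC)
cv2.imwrite("pics/c4.png",np.hstack([cr(a,250,60,100,75),cr(b,200,170,100,75)]))
```

```text
11.8 [0.44677343 0.12538587 0.20680897] [ 0.8   0.58 -1.45  2.    0.64  1.15  0.34]
```

View pics/c4.png

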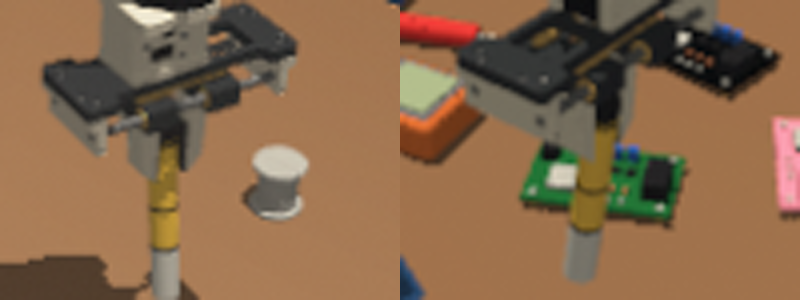

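```bash
cat >> h.py <<'E'
def cloud(new=True):
    s=readout.get_state();R=s["orientation"];g=s["position"]-.019*R[:,2];print("t",s["t"],"g",g.round(4),"F",s["gripper_force"])
    for n in("scene","side"):
        c=shot(n) if new else load(n)
        u,v=np.meshgrid(np.arange(512),np.arange(384));px=np.c_[u.ravel(),v.ravel()];P=deep(px,c)
        k=(np.hypot(*(P[:,:2]-g[:2]).T)<.06)&(P[:,2]<g[2]-.03)&(P[:,2]>g[2]-.14)
        Q=P[k]; q=Q-g
        for _ in range(4):
            fx=np.polyfit(Q[:,2],Q[:,0],1);fy=np.polyfit(Q[:,2],Q[:,1],1)
            e=np.hypot(Q[:,0]-np.polyval(fx,Q[:,2]),Q[:,1]-np.polyval(fy,Q[:,2]));Q=Q[e<.012]
        S=np.array([fx[0],fy[0]]);print(n,len(Q),"zmin",np.sort(Q[:,2])[:3].round(4),"slope deg xy",np.degrees(np.arctan(S)).round(1),"in tool x,y",np.degrees(np.arctan(R[:2,:2].T@S)).round(1),"xy at lens",np.polyval(fx,Q[:,2].min()).round(4),np.polyval(fy,Q[:,2].min()).round(4))
E
python3 -c "
from h import *
cloud(False)"
```

```text
t 11.9 g [0.4472 0.1254 0.2259] F 2.9999276250600815
scene 188 zmin [0.087  0.0873 0.0891] slope deg xy [-7.   3.2] in tool x,y [7.6 0.9] xy at lens 0.4668 0.1136
side 213 zmin [0.0873 0.0873 0.0878] slope deg xy [-7.5  2.4] in tool x,y [ 7.8 -0. ] xy at lens 0.4589 0.1307
```

Request:
{"fn": "apply_moves", "kwargs": {
  "targets": [
    [[0.03,-0.01,0],0],
    [[0,0,0],0],
    [[0.03,-0.01,0],0],
    [[0,0,0],0],
    [[0.03,-0.01,0],0],
    [[0,0,0],0],
    [[0,0,0],0],
    [[0,0,0],0]
  ]
}}

```text
t: 12.9
position: [0.4473, 0.1253, 0.2068]
orientation: [[-0.952, 0.305, 0.001], [0.305, 0.952, -0.0], [-0.001, 0.0, -1.0]]
force: [-0.3, 0.1, -1.4]
opening: 0.261
gripper_force: 3.0
```

```bash
python3 -c "
from h import *
cloud()"
```

```text
t 12.9 g [0.4472 0.1253 0.2258] F 2.999893594533205
scene 187 zmin [0.0861 0.0862 0.0866] slope deg xy [-7.   2.7] in tool x,y [7.5 0.4] xy at lens 0.4666 0.1139
side 220 zmin [0.0859 0.0862 0.0867] slope deg xy [-7.7  1.8] in tool x,y [ 7.9 -0.6] xy at lens 0.4588 0.1315
```

Request:
{"fn": "apply_moves", "kwargs": {
  "targets": [
    [[0.057,-0.018,0],0],
    [[0.1,-0.032,0],0],
    [[0.133,-0.042,0],0],
    [[0.157,-0.05,0],0],
    [[0.171,-0.055,0],0],
    [[0.176,-0.056,0],0],
    [[0.176,-0.056,0],0]
  ]
}}

```text
t: 13.88
position: [0.6221, 0.07, 0.2067]
orientation: [[-0.953, 0.304, -0.0], [0.304, 0.953, 0.0], [0.0, 0.0, -1.0]]
force: [1.0, 0.0, -1.2]
opening: 0.26
gripper_force: 3.0
```

```bash
python3 -c "
from h import *
cloud()"
```

```text
t 13.875 g [0.6221 0.07   0.2257] F 2.999984957277775
scene 163 zmin [0.0865 0.0869 0.0871] slope deg xy [ 6.6 -2.6] in tool x,y [-7.1 -0.5] xy at lens 0.6035 0.0697
side 235 zmin [0.086  0.0862 0.0865] slope deg xy [ 7.8 -2.5] in tool x,y [-8.2  0. ] xy at lens 0.5927 0.0865
```

Request:
{"fn": "apply_moves", "kwargs": {
  "targets": [
    [[-0.042,0.013,0],0],
    [[-0.074,0.0235,0],0],
    [[-0.098,0.031,0],0],
    [[-0.115,0.0365,0],0],
    [[-0.125,0.04,0],0],
    [[-0.128,0.041,0],0],
    [[-0.128,0.041,0],0]
  ]
}}

```text
t: 14.85
position: [0.495, 0.1104, 0.2068]
orientation: [[-0.952, 0.305, 0.0], [0.305, 0.952, 0.0], [-0.0, 0.0, -1.0]]
force: [-0.5, -0.1, -1.9]
opening: 0.261
gripper_force: 3.0
```

```bash
python3 -c "
from h import *
cloud()"
```

```text
t 14.85 g [0.495  0.1104 0.2258] F 2.999816872179508
scene 185 zmin [0.086  0.0864 0.0866] slope deg xy [-3.7  1.1] in tool x,y [ 3.8 -0. ] xy at lens 0.5049 0.1025
side 224 zmin [0.0859 0.0867 0.087 ] slope deg xy [-4.2  0.9] in tool x,y [ 4.3 -0.4] xy at lens 0.4963 0.1186
```

Request:
{"fn": "apply_moves", "kwargs": {
  "targets": [
    [[0.02,-0.006,0],0],
    [[0.036,-0.011,0],0],
    [[0.049,-0.015,0],0],
    [[0.058,-0.018,0],0],
    [[0.063,-0.02,0],0],
    [[0.065,-0.021,0],0]
  ]
}}

```text
t: 15.7
position: [0.5595, 0.0897, 0.2067]
orientation: [[-0.952, 0.305, -0.0], [0.305, 0.952, 0.0], [0.0, 0.0, -1.0]]
force: [1.1, 0.1, -1.1]
opening: 0.257
gripper_force: 3.0
```

```bash
python3 -c "
from h import *
cloud()"
```

```text
t 15.7 g [0.5595 0.0897 0.2257] F 3.0000098794698715
scene 181 zmin [0.0866 0.0869 0.0874] slope deg xy [-1.8  1. ] in tool x,y [2.1 0.4] xy at lens 0.5639 0.0823
side 218 zmin [0.0859 0.086  0.0864] slope deg xy [-1.5  0.2] in tool x,y [ 1.5 -0.3] xy at lens 0.554 0.0988
```

Request:
{"fn": "apply_moves", "kwargs": {
  "targets": [
    [[0.019,-0.006,0],0],
    [[0.034,-0.0105,0],0],
    [[0.047,-0.0145,0],0],
    [[0.056,-0.0175,0],0],
    [[0.061,-0.019,0],0],
    [[0.063,-0.02,0],0]
  ]
}}

```text
t: 16.55
position: [0.6225, 0.0698, 0.2067]
orientation: [[-0.952, 0.305, -0.0], [0.305, 0.952, 0.0], [0.0, 0.0, -1.0]]
force: [0.1, 0.2, -1.8]
opening: 0.261
gripper_force: 3.0
```

Request:
{"fn": "apply_moves", "kwargs": {
  "targets": [
    [[0,0,0],0],
    [[0,0,0],0]
  ],
  "force": 30
}}

```text
t: 16.8
position: [0.6221, 0.0698, 0.2068]
orientation: [[-0.953, 0.304, -0.0], [0.304, 0.953, -0.0], [0.0, -0.0, -1.0]]
force: [0.1, 0.5, -1.8]
opening: 0.257
gripper_force: 30.0
```

```bash
python3 -c "
from h import *
cloud();print(readout.get_state()['joint_pos'].round(2))"
```

```text
t 16.8 g [0.6221 0.0698 0.2258] F 29.99984711408615
scene 180 zmin [0.0871 0.0877 0.0883] slope deg xy [-0.8  0.6] in tool x,y [1.  0.3] xy at lens 0.6227 0.0626
side 210 zmin [0.0865 0.087  0.0876] slope deg xy [-0.4 -0.7] in tool x,y [ 0.2 -0.8] xy at lens 0.613 0.0809
[ 0.63  0.78 -1.23  1.62  0.76  1.3   0.54]
```

Request:
{"fn": "apply_moves", "kwargs": {
  "targets": [
    [[0,-0.01,0.03],0],
    [[0,-0.04,0.06],0],
    [[0,-0.09,0.09],0],
    [[0,-0.145,0.093],0],
    [[0,-0.2,0.093],0],
    [[0,-0.255,0.093],0],
    [[-0.005,-0.31,0.093],0],
    [[-0.01,-0.36,0.093],0],
    [[-0.01,-0.39,0.093],0],
    [[-0.01,-0.4,0.093],0]
  ]
}}

```text
t: 18.15
position: [0.6117, -0.3332, 0.2991]
orientation: [[-0.951, 0.309, -0.001], [0.309, 0.951, 0.0], [0.001, -0.0, -1.0]]
force: [0.5, -0.0, -0.3]
opening: 0.252
gripper_force: 30.0
```

Request:
{"fn": "apply_moves", "kwargs": {
  "targets": [
    [[0,0,0],0],
    [[0,0,0],0]
  ]
}}

```text
t: 18.4
position: [0.613, -0.3277, 0.3001]
orientation: [[-0.953, 0.301, 0.0], [0.301, 0.953, 0.001], [-0.0, 0.001, -1.0]]
force: [-0.1, 0.1, -1.3]
opening: 0.257
gripper_force: 30.0
```

Run:
```python
from h import *
s=readout.get_state();print(s["t"],s["position"],s["joint_pos"].round(2))
c=shot("wrist");cv2.imwrite("pics/w3.png",c[0])
h=cv2.cvtColor(c[0],cv2.COLOR_BGR2HSV);m=cv2.inRange(h,(0,0,120),(180,60,255))
for q in cv2.findContours(m,0,2)[0]:
    if 300<cv2.contourArea(q)<6000:
        r=cv2.minAreaRect(q);k=plane([r[0]],c,.018)[0];B=plane(cv2.boxPoints(r),c,.018);print(np.round(r[0],1),k.round(4),np.linalg.norm(B[1]-B[0]).round(4),np.linalg.norm(B[2]-B[1]).round(4),deep([np.round(r[0])],c)[0,2])
```

```text
18.4 [ 0.61304431 -0.32770135  0.30014597] [ 1.14  0.82 -1.27  1.32  0.78  1.53  1.21]
[188.  375.5] [ 0.9867 -0.5822  0.018 ] 0.5759 0.0387 0.4111648353273898
[434.7 306.8] [ 0.9715 -0.1001  0.018 ] 0.1189 0.0541 -0.7486597234304257
[295.8 246.5] [ 0.7788 -0.3069  0.018 ] 0.0418 0.0794 0.32697546791642657
[213.7 246.8] [ 0.7376 -0.4379  0.018 ] 0.0793 0.0413 0.3265600387695168
[ 10.7 225. ] [ 0.6    -0.7412  0.018 ] 0.0926 0.2052 0.15985132536614288
[416.5 206.5] [ 0.7687 -0.1038  0.018 ] 0.0745 0.1901 0.04261295416804911
[171.4 161.6] [ 0.5822 -0.4499  0.018 ] 0.0464 0.0704 0.0898062812430982
[249.7 102.6] [ 0.5364 -0.3097  0.018 ] 0.0274 0.0272 0.017870246705560977
[420.  55.] [ 0.5474 -0.0666  0.018 ] 0.0351 0.0309 0.0199444460885832
[15. 76.] [ 0.4022 -0.6129  0.018 ] 0.041 0.0996 0.01357050677872279
[114.  14.] [ 0.3747 -0.4466  0.018 ] 0.0761 0.033 0.011800802962547818
```

View pics/w3.png

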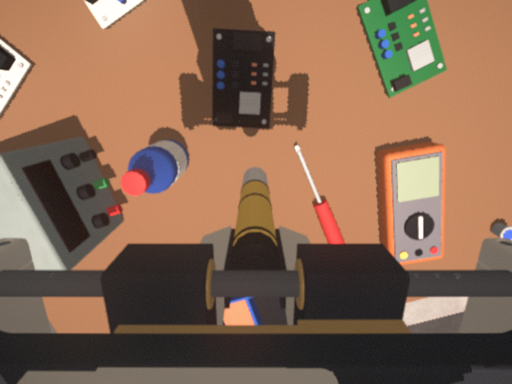

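```bash
sed -i 's/g\[2\]-.14)/g[2]-.17)/' h.py
python3 - <<'E'
from h import *
cloud()
s=readout.get_state();g=s["position"]+[0,0,.019]
for n in("scene","side","wrist"):
    c=load(n);u,v=np.meshgrid(np.arange(512),np.arange(384));P=deep(np.c_[u.ravel(),v.ravel()],c)
    k=(np.hypot(*(P[:,:2]-g[:2]).T)<.03);print(n,np.histogram(P[k,2]-g[2],np.arange(-.18,-.09,.005))[0],"edges -.18..")
E
```

```text
t 18.45 g [ 0.613  -0.3279  0.3192] F 29.999914169311523
scene 268 zmin [0.1698 0.17   0.1725] slope deg xy [0.2 0.1] in tool x,y [-0.2  0.2] xy at lens 0.6137 -0.3308
side 170 zmin [0.1691 0.1695 0.1702] slope deg xy [-0.1  0.1] in tool x,y [0.1 0.1] xy at lens 0.6043 -0.3169
scene [ 0  0  0  0  0  0  7 11  8 11 17  9 10 12  9 14 13] edges -.18..
side [ 0  0  0  0  0  0  8  9  6 12  7  6 10 10  8  9  7] edges -.18..
wrist [ 0  0  0  0  0  0 16 22 27 29 28 29 35 31 35 34 44] edges -.18..
```

Run:
```python
from h import *
s=readout.get_state();R=s["orientation"];g=s["position"]+[0,0,.019]
for n in("scene","side","wrist"):
    c=load(n);u,v=np.meshgrid(np.arange(512),np.arange(384));P=deep(np.c_[u.ravel(),v.ravel()],c)
    k=(np.hypot(*(P[:,:2]-g[:2]).T)<.03)&(P[:,2]-g[2]<-.05)&(P[:,2]-g[2]>-.15);q=(P[k]-g)@R
    # circle of known radius 12 mm
    from scipy.optimize import least_squares
    f=least_squares(lambda a:np.hypot(q[:,0]-a[0],q[:,1]-a[1])-.012,[0,0],loss="soft_l1",f_scale=.002)
    print(n,len(q),f.x.round(4),"world",(g+R@np.r_[f.x,0]).round(4)[:2],"range x",np.percentile(q[:,0],[3,97]).round(4),"y",np.percentile(q[:,1],[3,97]).round(4))
```

```text
scene 237 [0.0079 0.0018] world [ 0.6059 -0.3245] range x [-0.0051  0.0082] y [-0.0102  0.0105]
side 172 [0.0053 0.0012] world [ 0.6083 -0.3258] range x [-0.0044  0.0189] y [-0.0033  0.0154]
wrist 836 [0.006  0.0016] world [ 0.6077 -0.3253] range x [0.0102 0.0181] y [-0.0092  0.0123]
```

Request:
{"fn": "apply_moves", "kwargs": {
  "targets": [
    [[-0.018,0.004,0],0],
    [[-0.036,0.008,-0.01],0],
    [[-0.054,0.012,-0.03],0],
    [[-0.066,0.015,-0.045],0],
    [[-0.071,0.016,-0.056],0],
    [[-0.071,0.016,-0.061],0],
    [[-0.071,0.016,-0.061],0],
    [[-0.071,0.016,-0.061],0]
  ]
}}

```text
t: 19.55
position: [0.5423, -0.3142, 0.2393]
orientation: [[-0.952, 0.305, 0.001], [0.305, 0.952, 0.0], [-0.001, 0.0, -1.0]]
force: [0.2, -0.3, -1.2]
opening: 0.256
gripper_force: 30.0
```

Run:
```python
from h import *
from scipy.optimize import least_squares
cloud();c=shot("wrist")
s=readout.get_state();R=s["orientation"];g=s["position"]+[0,0,.019]
for n in("scene","side","wrist"):
    c=load(n);u,v=np.meshgrid(np.arange(512),np.arange(384));P=deep(np.c_[u.ravel(),v.ravel()],c)
    k=(np.hypot(*(P[:,:2]-g[:2]).T)<.03)&(P[:,2]-g[2]<-.05)&(P[:,2]-g[2]>-.17);q=(P[k]-g)@R
    f=least_squares(lambda a:np.hypot(q[:,0]-a[0],q[:,1]-a[1])-.012,[0,0],loss="soft_l1",f_scale=.002)
    print(n,len(q),"world",(g+R@np.r_[f.x,0]).round(4)[:2],P[k,2].min())
a,b=load("scene")[0],load("side")[0]
cr=lambda im,x,y,w,h:cv2.resize(im[y:y+h,x:x+w],(400,300),interpolation=cv2.INTER_CUBIC)
cv2.imwrite("pics/c5.png",np.hstack([cr(a,150,160,120,90),cr(b,210,110,120,90)]))
```

```text
t 19.55 g [ 0.5423 -0.3142  0.2583] F 29.99985560774803
scene 230 zmin [0.1106 0.1108 0.1109] slope deg xy [0.3 0.2] in tool x,y [-0.2  0.3] xy at lens 0.5431 -0.3169
side 171 zmin [0.1091 0.1093 0.1096] slope deg xy [1.2 1. ] in tool x,y [-0.9  1.3] xy at lens 0.534 -0.3042
scene 201 world [ 0.5351 -0.3108] 0.11059862367607609
side 151 world [ 0.5374 -0.313 ] 0.1091409046496723
wrist 831 world [ 0.5367 -0.3119] 0.10976902525691395
```

View pics/c5.png

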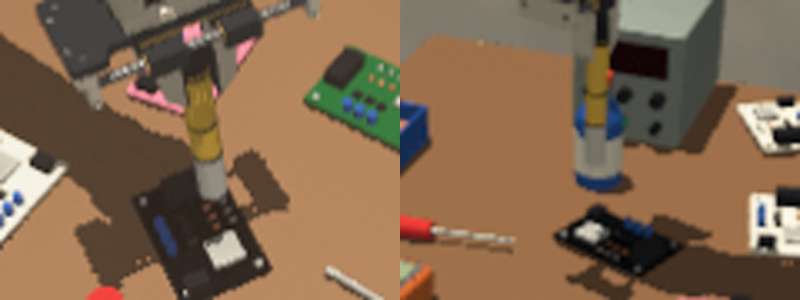

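Torch is vertical above the board. The lens is at about (0.5367, -0.312, 0.109) and the chip at (0.5364, -0.310, 0.018). One small correction, then I let it settle and hand in.

Request:
{"fn": "apply_moves", "kwargs": {
  "targets": [
    [[0,0.002,-0.001],0],
    [[0,0.002,-0.001],0],
    [[0,0.002,-0.001],0],
    [[0,0.002,-0.001],0],
    [[0,0.002,-0.001],0],
    [[0,0.002,-0.001],0]
  ]
}}

```text
t: 20.45
position: [0.5415, -0.3124, 0.2377]
orientation: [[-0.952, 0.305, -0.0], [0.305, 0.952, 0.0], [0.0, 0.0, -1.0]]
force: [0.0, 0.6, -0.6]
opening: 0.253
gripper_force: 30.0
```

```bash
python3 -c "
from plant import hand_in,readout
s=readout.get_state();print(s['t'],s['position'],abs(s['joint_velocities']).max(),s['gripper_force']);print(hand_in())"
```

```text
20.45 [ 0.54146114 -0.31244145  0.23772651] 0.0012306253779507874 29.99983102083206
the job is handed in; nothing more can be done
None
```

The job is handed in at 20.5 s: the torch is gripped at 30 N, lens down within about 1° of vertical, about 9 cm above the middle of the black board's silver chip (about 1–2 mm off by my measurements). It slid about 2 cm down through the fingers while I swung it upright at light grip, but it was not dropped.

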